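# Build the pressing stack for a half-formed copper dish

### The arm

A 6-joint arm with a two-finger parallel gripper is mounted at the origin on the work surface. World frame = base frame: x ahead of the robot, y to its left, z up, the work surface at z = 0. Lengths are in m, angles in degrees, forces in N, time in s.
With the tool pointing down it reaches from about 0.25 to 0.85 m from the base axis. Payload 12.5 kg.
Tool frame: the origin (TCP) lies at the very end of the fingers, on their centre line; the grasp point (between the pads) lies 19 mm behind it; z points along the fingers, y is the line along which they close (so a half turn about z gives the same grasp; the last joint's range is limited). The gripper opens to 93 mm and grips with 3 to 60 N. Pads are 15 mm wide; open, the fingers measure 128 mm over their backs; the gripper's body (75 mm by 188 mm) begins 65 mm behind the grasp point.
Start: joints at [58.235, 20.094, 94.641, -0, 65.266, -4.847], TCP at [0.249, 0.49, 0.219] pointing down, gripper open.
Joint ranges: [-157.81, 157.81], [-45, 120.19], [0.68, 151.7], [-89.99, 269.99], [4.06, 180], [-164.3, 164.3]. Speed limits (degrees/s): [127.2, 127.2, 159.86, 180, 180, 180].

### API

Orientations are given as a 3x3 rotation matrix whose columns are the frame's x, y, z axes.
In Python, from bench import bot, cams, order, finder gives the robot as it stands.
- The arm moves only by the shell command python3 -m handwheel 'ROWS' [FORCE]. ROWS is JSON, a list of rows, each a list of 7 numbers: the turn, a rotation vector about the tool's x, y, z in units of 5 degrees (1.0 is 5 degrees), then the shift along the tool's x, y, z in units of 60 mm (1.0 is 60 mm), then the closure, from 0 (fully open) to 1 (shut). A call has 1 to 12 rows; each row shifts and turns the commanded pose from where the row before left it, along the tool's axes as they then stand; what a row does not reach is not made up. A row lasts 1/8 s, in which the tool goes at most 62.5 mm and 10.7 degrees, less where a joint would pass 70% of its speed; a pose out of reach is approached as far as the arm can. A call is refused whole if a number of a shift passes 1 or a number of a turn 1, either way. A call with a gripper value outside its range is refused whole. The fingers move at their own pace and stop on an object; FORCE is the grip in N (left out, the last holds). Time passes only in rows, so rows that do not move let the fingers close. It gives the time, the measured TCP pose, the force, the opening and the grip force at its end, in the units of the state.
- bot.state(): the state, without advancing time (a new reading comes with each control period).
- cams.capture(name): name is "side" or "top" or "wrist"; returns the picture (480x640x3 uint8, blue, green, red); there is no depth.
- cams.get_calibration(name): a dict with "mtx" (3x3 intrinsics, pixels), "R" (3x3) and "t" (3): a world point X has camera coordinates R X + t; the wrist camera has in their place "hand_eye" (4x4, takes a point from camera to tool coordinates, whose origin is the TCP and whose axes are the flange's). Camera axes: x right, y down, z forward; pixel columns grow to the right and rows downward; lengths in m; the calibration is good to about 2 mm. A picture is of the moment at which its call begins: read the wrist's pose just before it. get_calibration takes no time and is no camera call.
- order.hand_in(): hands the job in; it is judged then, once.
Trained networks look in the newest picture that a camera, given by its name, has taken for a name from the list of things; names that differ only in an ending like _2 or _b are one class to them, and where a whole thing is asked for, a point or a joint stands for the part that bears it (a point fixed in the world has none). Each returns a list of dicts, best first, with "confidence" (0 to 1); they miss things now and then, are a little off and sometimes report something else, mostly with a low value. They report only what shows in the picture. A call takes as long as a camera call.
- finder.recognise(camera, query): "position" ([column, row] in pixels, amid what is visible of it).
- finder.masks_of(camera, query): "region" (480x640 bool, what is visible of it) and "position" ([column, row] in pixels, amid what is visible of it).
The state is a dict: "clock": time; "joints": joint angles; "joint_vel": joint speeds; "effort": joint torques, N m; "ee_pos": TCP position; "eef_rot": TCP orientation; "ft_force": force on the tool from outside, world axes, zero at the start; "ft_torque": the same for the moment, N m; "finger_gap": opening from 0.0 (shut) to 1.0 (fully open); "finger_force": force on a finger pad.
Only numpy, scipy, OpenCV 4.12 (cv2) and the standard library are available. Lean on these libraries where they do the work, as an engineer would, in place of code of your own. Each camera call takes 0.05 s, during which the arm holds its last target. There are 200 camera calls.

### The job

Build the stack for the next pressing of the copper dish in the middle of the steel base plate: the die ring first, the copper blank on it with its dish down in the ring's hole, the round urethane plug standing in the dish, the square urethane pad flat on the plug, and the steel pusher plate flat on top. Centre every piece over the ring and turn the square pieces parallel to the base plate's edges, so that the stack stands straight under the press and by itself. Leave the hammer, the C-clamp and the paste tin where they lie.

Things in the scene. Friction and masses are not known exactly. Their poses are not given: they have to be found in the camera images.
- base_plate: Target: bright steel base plate of the press, 130 x 130 x 16 mm, fixed on the bench, with a scribed centre cross and 68 mm circle on top, and at each y side a flat carrying loop of 8 mm bar, reaching 90 mm from the centre, lower than the top. Origin at the centre of its underside; top 16 mm above it; x and y along its edges.
- die_ring: Die ring: dark steel ring lying flat, 62 mm outside, 46 mm hole right through, 16 mm high, about 0.17 kg. Origin at the centre of its underside; z up along its axis.
- copper_blank: Copper blank: 70 x 70 mm sheet, 2 mm thick, a round dish pressed down in its middle; 0.09 kg. Origin at the centre of the dish's underside, x and y along the edges; sheet from 12 to 14 mm above it. Dish outside 43 mm across under the sheet, 37 mm at the bottom; inside 39 mm at the mouth, 33 mm at the floor, 2 mm above the origin. Seated, its origin is 4 mm above the ring's; edges overhang the ring by 4 mm.
- urethane_plug: Urethane plug: amber round slug standing on end, 29 mm diameter, 24 mm high, 0.02 kg. Origin at the centre of its underside, z up along its axis. In the dish it stands on the dish floor and its upper 12 mm rise above the copper sheet: grip only that upper part when placing it.
- urethane_pad: Urethane pad: amber square block lying flat, 60 x 60 x 20 mm, about 0.09 kg. Origin at the centre of its underside; x and y along its edges. It rests on the plug alone, its underside 12 mm above the copper sheet (46 mm above the base plate's origin).
- pusher_plate: Pusher plate: bright steel square plate lying flat, plain with no hole, 66 x 66 x 16 mm, about 0.53 kg. Origin at the centre of its underside; x and y along its edges. On the pad its origin is 66 mm above the base plate's origin.
- hammer: Bystander: ball hammer lying flat on the bench at the right, about 260 mm long; origin near the middle of its length on the underside, x along the handle towards the head.
- clamp: Bystander: dark steel C-clamp lying flat at the left, about 125 x 85 mm, 22 mm high; origin near its middle, on the underside.
- paste_tin: Bystander: small closed round aluminium tin of polishing paste, 52 mm diameter, 34 mm high, standing among the pieces; origin at the centre of its underside.

How it is judged:
By the outcome, as a careful person would: the job done as asked, in the order asked, and still so for the second after the job is handed in, with the robot touching nothing.
It also fails if it takes over 128 s, if anything falls off the work surface, if the arm or the gripper's body presses on something with over 40 N, if the wrist force passes 120 N, or if a joint passes its speed limit or range.

## Working session

There is one attempt and no reset: what is moved stays moved. The work goes in short steps, Python scripts to look and compute and a shell command to move; the robot and the scene stay as the last step left them, time stands still between calls to the robot, and variables do not carry over. Pictures are saved under pics/ and viewed, at most 14 in all, crops included, and the job is handed in when it is done.

```bash
ls; mkdir -p pics
python3 - <<'E'
from bench import bot,cams,order,finder
import cv2,numpy as np
s=bot.state();print(s['clock'],s['ee_pos'],s['eef_rot'],s['finger_gap'])
for c in ['top','side']:
    im=cams.capture(c);cv2.imwrite(f'pics/{c}0.png',im)
    k=cams.get_calibration(c);print(c,np.round(k['mtx'],1).tolist(),np.round(k['R'],3).tolist(),np.round(k['t'],3).tolist())
print(cams.get_calibration('wrist'))
E
```

```text
pics
0.0 [0.24878717 0.4901483  0.21812074] [[-8.91647749e-01  4.52729451e-01 -5.78730189e-04]
 [ 4.52729813e-01  8.91647251e-01 -9.46735607e-04]
 [ 8.74080897e-05 -1.10616308e-03 -9.99999384e-01]] 0.9994802887951799
top [[570.6, 0.0, 317.3], [0.0, 570.6, 235.3], [0.0, 0.0, 1.0]] [[-0.017, -1.0, 0.011], [-0.99, 0.016, -0.142], [0.142, -0.013, -0.99]] [-0.012, 0.554, 1.12]
side [[566.7, 0.0, 325.8], [0.0, 566.7, 232.9], [0.0, 0.0, 1.0]] [[0.998, -0.068, 0.008], [-0.044, -0.725, -0.688], [0.052, 0.686, -0.726]] [-0.539, 0.033, 1.228]
{'mtx': array([[381.65207338,   0.        , 318.35857469],
       [  0.        , 381.65207338, 237.16998901],
       [  0.        ,   0.        ,   1.        ]]), 'hand_eye': array([[ 1.44124600e-04, -9.57103907e-01, -2.89744871e-01,
         8.03054312e-02],
       [ 9.99999849e-01,  2.91695904e-04, -4.66129774e-04,
         2.17914486e-06],
       [ 5.30652020e-04, -2.89744760e-01,  9.57103804e-01,
        -1.65678837e-01],
       [ 0.00000000e+00,  0.00000000e+00,  0.00000000e+00,
         1.00000000e+00]])}
```

View pics/top0.png

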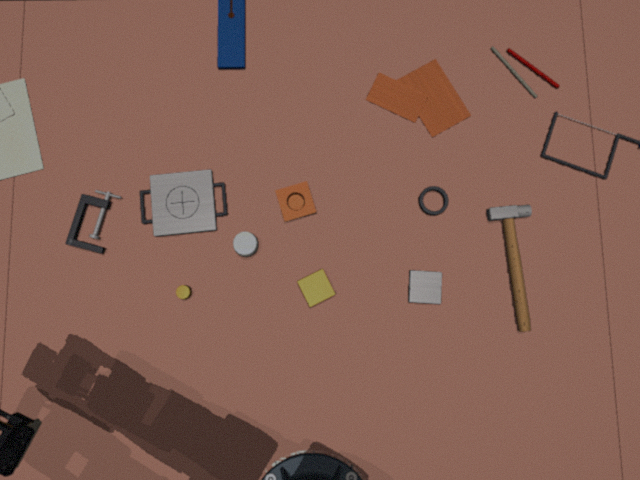

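View pics/side0.png

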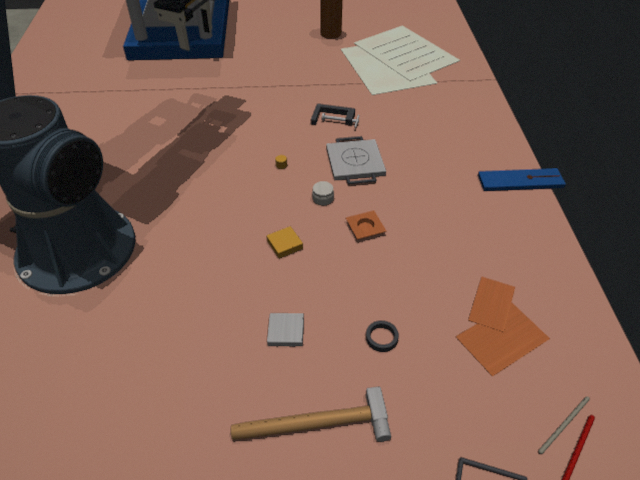

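The top view shows the base plate at (183,203), ring (433,201), blank (296,202), plug (184,293), pad (317,288), pusher (425,287) and tin (245,244). The side view agrees. I'll write a fitting helper next.

```bash
cat > h.py <<'E'
from bench import bot,cams,order,finder
import cv2,numpy as np
from scipy.optimize import least_squares
def sq(w,z0,z1): return np.array([[a*w/2,b*w/2,z] for a in(-1,1) for b in(-1,1) for z in(z0,z1)])
def cyl(d,h): return np.array([[d/2*np.cos(t),d/2*np.sin(t),z] for t in np.linspace(0,2*np.pi,72,endpoint=False) for z in(0,h)])
M={'base_plate':sq(.13,0,.016),'die_ring':cyl(.062,.016),'copper_blank':sq(.07,.012,.014),'urethane_plug':cyl(.029,.024),
'urethane_pad':sq(.06,0,.02),'pusher_plate':sq(.066,0,.016),'paste_tin':cyl(.052,.034)}
def cam(c):
    k=cams.get_calibration(c)
    if c!='wrist': return k['mtx'],np.array(k['R']),np.array(k['t'])
    s=bot.state();H=k['hand_eye'];R=s['eef_rot']@H[:3,:3];p=s['eef_rot']@H[:3,3]+s['ee_pos']
    return k['mtx'],R.T,-R.T@p
def proj(C,X):
    u=(X@C[1].T+C[2])@C[0].T; return u[:,:2]/u[:,2:]
def ray(C,px,z):
    d=C[1].T@np.linalg.solve(C[0],[px[0],px[1],1]);o=-C[1].T@C[2]
    return (o+d*(z-o[2])/d[2])[:2]
def fit(C,name,z,near=None):
    """pose [x,y,yaw deg mod 90], rms px; newest picture of camera C[3]"""
    r=finder.masks_of(C[3],name)
    if near is not None: r=[q for q in r if np.hypot(*(ray(C,q['position'],z)-near))<.06]
    if not r: return None
    m=r[0]['region'].astype(np.uint8)
    ct=max(cv2.findContours(m,cv2.RETR_EXTERNAL,cv2.CHAIN_APPROX_NONE)[0],key=cv2.contourArea)
    m=cv2.drawContours(np.zeros_like(m),[ct],-1,1,-1)
    if name=='base_plate':
        k=11 if C[3]=='top' else 25
        m=r[0]['region'].astype(np.uint8);m=cv2.morphologyEx(m,cv2.MORPH_CLOSE,np.ones((5,5)));m=cv2.morphologyEx(m,cv2.MORPH_OPEN,np.ones((k,k)))
        ct=max(cv2.findContours(m,cv2.RETR_EXTERNAL,cv2.CHAIN_APPROX_NONE)[0],key=cv2.contourArea)
    pts=ct[:,0].astype(float)
    ok=(pts>1).all(1)&(pts[:,0]<638)&(pts[:,1]<478);pts=pts[ok]
    P=M[name];best=None
    def res(q):
        c,s=np.cos(q[2]),np.sin(q[2]);X=P@np.array([[c,s,0],[-s,c,0],[0,0,1]])+[q[0],q[1],z]
        h=cv2.convexHull(proj(C,X).astype(np.float32))
        return [cv2.pointPolygonTest(h,(float(a),float(b)),True)-.5 for a,b in pts]
    x0=ray(C,r[0]['position'],z)
    for a in ([0] if len(P)>8 else np.radians([-30,0,30])):
        o=least_squares(res,[*x0,a],loss='soft_l1',x_scale=[.01,.01,.1],diff_step=1e-3)
        if best is None or o.cost<best.cost: best=o
    y=(np.degrees(best.x[2])+45)%90-45
    return np.round(best.x[0],4),np.round(best.x[1],4),round(y,1),round(float(np.sqrt(np.mean(np.square(res(best.x))))),2),round(r[0]['confidence'],2)
def look(c,save=None):
    C=(*cam(c),c);im=cams.capture(c)
    if save: cv2.imwrite(f'pics/{save}.png',im)
    return C
def st():
    s=bot.state();R=s['eef_rot'];return s['clock'],np.round(s['ee_pos'],4),round(np.degrees(np.arctan2(R[1,1],R[0,1])),1),np.round(s['ft_force'],1),round(s['finger_gap'],3)
def go(x,y,z,yaw):
    """shift in tool axes (60mm units) and turn (5deg units about tool z) to bring TCP there with tool-y at yaw (mod 180)"""
    s=bot.state();R=s['eef_rot'];d=R.T@(np.array([x,y,z])-s['ee_pos'])/.06
    w=np.degrees(np.arctan2(R[1,1],R[0,1]));t=-((yaw-w+90)%180-90)/5
    # rotation tilt fix
    e=np.cross(R[:,2],[0,0,-1]);e=np.degrees(R.T@e)/5
    print('shift',np.round(d,3),'turn',round(t,2),'tilt',np.round(e[:2],3),'j6',round(s['joints'][5],1))
E
python3 - <<'E'
from h import *
C=look('top')
for n in M: print(n,fit(C,n,0))
E
```

```text
base_plate (np.float64(0.6322), np.float64(0.2591), np.float64(4.9), 0.52, 0.94)
die_ring (np.float64(0.6287), np.float64(-0.2678), np.float64(-7.6), 0.32, 0.85)
copper_blank (np.float64(0.6314), np.float64(0.0231), np.float64(16.3), 0.47, 0.58)
urethane_plug (np.float64(0.4455), np.float64(0.254), np.float64(-3.9), 0.29, 0.66)
urethane_pad (np.float64(0.449), np.float64(-0.0171), np.float64(26.0), 0.45, 0.94)
pusher_plate (np.float64(0.4478), np.float64(-0.2416), np.float64(-4.3), 0.4, 0.63)
paste_tin (np.float64(0.5426), np.float64(0.1266), np.float64(3.1), 0.48, 0.87)
```

Run:
```python
s=open('h.py').read()
i=s.index("    s=bot.state();R=s['eef_rot'];d=R.T@")
s=s[:i]+'''    s=bot.state();R=s['eef_rot'];w=np.degrees(np.arctan2(R[1,1],R[0,1]))
    t=(yaw-w+90)%180-90;a=np.radians(w+t)
    Rt=np.array([[-np.sin(a),np.cos(a),0],[np.cos(a),np.sin(a),0],[0,0,-1]])
    d=Rt.T@(np.array([x,y,z])-s['ee_pos'])/.06
    e=np.degrees(R.T@np.cross(R[:,2],[0,0,-1]))/5
    print('turn first',round(-t/5,2),'then shift',np.round(d,3),'tilt',np.round(e[:2],3),'j6',round(s['joints'][5],1))
'''
open('h.py','w').write(s)
from h import *
go(.632,.259,.22,94.9)
```

```text
turn first -6.36 then shift [-6.032 -4.388 -0.023] tilt [-0.001 -0.   ] j6 -4.8
```

```bash
python3 -m handwheel '[[0,0,-0.91,-0.85,-0.6,0,0],[0,0,-0.91,-0.86,-0.6,0,0],[0,0,-0.91,-0.86,-0.6,0,0],[0,0,-0.91,-0.86,-0.6,0,0],[0,0,-0.91,-0.86,-0.6,0,0],[0,0,-0.91,-0.86,-0.6,0,0],[0,0,-0.9,-0.86,-0.6,0,0],[0,0,0,0,0,0,0]]'
python3 - <<'E'
from h import *
print(st())
C=look('wrist','w1');print(fit(C,'base_plate',0)); go(.632,.259,.22,94.9)
go(.6287,-.2678,.15,94.9)
E
```

```text
clock: 1.5
ee_pos: [0.5391, 0.166, 0.2182]
eef_rot: [[-0.997, -0.082, 0.0], [-0.082, 0.997, -0.0], [-0.0, -0.0, -1.0]]
ft_force: [-0.5, -0.2, 0.3]
finger_gap: 1.002
finger_force: 0.0
(1.5, array([0.5391, 0.166 , 0.2182]), np.float64(94.7), array([-0.5, -0.2,  0.3]), 1.002)
(np.float64(0.633), np.float64(0.258), np.float64(5.2), 14.59, 0.79)
turn first -0.02 then shift [-1.715  1.371 -0.029] tilt [ 0.001 -0.01 ] j6 -82.1
turn first -0.02 then shift [-0.91  -7.372  1.138] tilt [ 0.001 -0.01 ] j6 -82.1
```

View pics/w1.png

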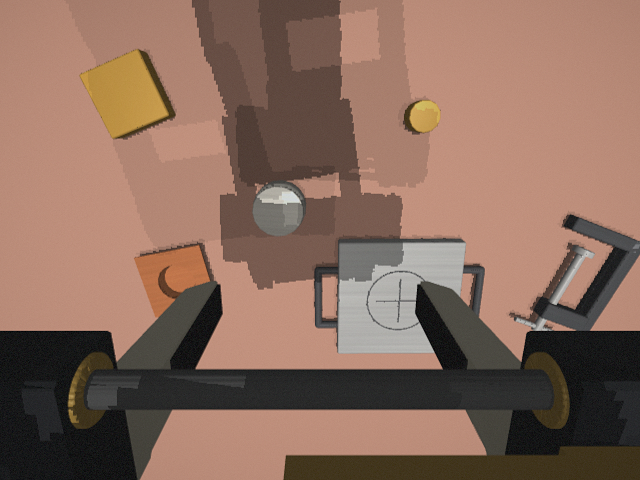

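The wrist view shows the base plate around (400,297), partly behind a finger. The pad is at (126,93), plug (423,116), tin (278,210) and blank (175,280). I'll centre over the plate for a clean view.

```bash
python3 -m handwheel '[[0,0,0,-0.86,0.69,0,0],[0,0,0,-0.86,0.68,0,0],[0,0,0,0,0,0,0],[0,0,0,0,0,0,0]]' >/dev/null
python3 - <<'E'
from h import *
print(st())
C=look('wrist');print(fit(C,'base_plate',0)); 
go(.6287,-.2678,.15,94.9)
E
```

```text
(2.1, array([0.6262, 0.255 , 0.2184]), np.float64(95.0), array([-0.3,  0.8,  0.4]), 1.0)
(np.float64(0.633), np.float64(0.2593), np.float64(4.8), 0.82, 0.86)
turn first -0.0 then shift [ 0.706 -8.67   1.153] tilt [-0.001 -0.   ] j6 -76.7
```

```bash
python3 -m handwheel '[[0,0,0,0.08,-0.97,0.12,0],[0,0,0,0.08,-0.97,0.12,0],[0,0,0,0.08,-0.97,0.12,0],[0,0,0,0.08,-0.97,0.12,0],[0,0,0,0.08,-0.96,0.12,0],[0,0,0,0.08,-0.96,0.12,0],[0,0,0,0.08,-0.96,0.12,0],[0,0,0,0.08,-0.96,0.12,0],[0,0,0,0.06,-0.95,0.12,0],[0,0,0,0,0,0,0],[0,0,0,0,0,0,0]]' >/dev/null
python3 - <<'E'
from h import *
print(st())
C=look('wrist','w2');f=fit(C,'die_ring',0);print(f)
go(f[0],f[1],.003,95)
E
```

```text
(3.575, array([ 0.6294, -0.2672,  0.1544]), np.float64(94.8), array([ 0.1,  0.3, -0.2]), 1.0)
(np.float64(0.6297), np.float64(-0.2671), np.float64(0.6), 0.98, 0.8)
turn first -0.01 then shift [ 0.005 -0.013  2.525] tilt [-0.001  0.005] j6 -121.8
```

```bash
python3 -m handwheel '[[0,0,0,0,0,0.9,0],[0,0,0,0,0,0.9,0],[0,0,0,0,0,0.4,0],[0,0,0,0,0,0.3,0],[0,0,0,0,0,0,0],[0,0,0,0,0,0,1],[0,0,0,0,0,0,1],[0,0,0,0,0,0,1],[0,0,0,0,0,0,1],[0,0,0,0,0,0,1]]' 25
python3 - <<'E'
from h import *
print(st());go(.633,.2592,.08,94.9)
E
```

```text
clock: 4.92
ee_pos: [0.6302, -0.2676, 0.0044]
eef_rot: [[-0.996, -0.085, 0.0], [-0.085, 0.996, -0.0], [-0.0, -0.0, -1.0]]
ft_force: [-0.7, 1.3, 5.3]
finger_gap: 0.667
finger_force: 25.0
(4.925, array([ 0.6302, -0.2676,  0.0044]), np.float64(94.9), array([-0.7,  1.3,  5.3]), 0.667)
turn first -0.0 then shift [-0.797  8.744 -1.26 ] tilt [-0.002  0.005] j6 -121.8
```

```bash
python3 -m handwheel '[[0,0,0,0,0,-0.9,1],[0,0,0,0,0.6,-0.36,1],[0,0,0,-0.1,0.96,0,1],[0,0,0,-0.1,0.96,0,1],[0,0,0,-0.1,0.96,0,1],[0,0,0,-0.1,0.96,0,1],[0,0,0,-0.1,0.96,0,1],[0,0,0,-0.1,0.96,0,1],[0,0,0,-0.1,0.96,0,1],[0,0,0,-0.1,0.96,0,1],[0,0,0,0,0.46,0,1],[0,0,0,0,0,0,1]]' >/dev/null
python3 - <<'E'
from h import *
print(st());go(.633,.2592,.0209,94.9)
E
```

```text
(6.425, array([0.6324, 0.2608, 0.0788]), np.float64(95.0), array([ 0.2, -0.6, -2. ]), 0.667)
turn first 0.03 then shift [-0.007 -0.027  0.965] tilt [-0.001 -0.007] j6 -76.5
```

```bash
python3 -m handwheel '[[0,0,0,-0.01,-0.02,0.5,1],[0,0,0,0,0,0.3,1],[0,0,0,0,0,0.13,1],[0,0,0,0,0,0,1],[0,0,0,0,0,0,1]]' >/dev/null
python3 - <<'E'
from h import *
print(st());go(.633,.2592,.0209,94.9)
E
```

```text
(7.05, array([0.6344, 0.2579, 0.0246]), np.float64(94.9), array([ 0.8, -0. , -0.4]), 0.668)
turn first -0.01 then shift [0.021 0.023 0.061] tilt [0.004 0.015] j6 -76.6
```

```bash
python3 -m handwheel '[[0,0,0,0.015,0.02,0.05,1],[0,0,0,0,0,0,1],[0,0,0,0,0,0,1]]' >/dev/null
python3 - <<'E'
from h import *
for i in range(3): print(st());cams.capture('wrist')
go(.633,.2592,.0209,94.9)
E
```

```text
(7.425, array([0.6328, 0.2591, 0.0207]), np.float64(94.9), array([ 0.4, -0.1, -1.9]), 0.661)
(7.475, array([0.6329, 0.2591, 0.0208]), np.float64(94.9), array([ 0.4,  0.4, -1.3]), 0.665)
(7.525, array([0.6329, 0.259 , 0.0207]), np.float64(94.9), array([ 0.5,  0.3, -2.2]), 0.668)
turn first -0.0 then shift [-0.002  0.002 -0.003] tilt [0.    0.002] j6 -76.5
```

```bash
python3 -m handwheel '[[0,0,0,0,0,0,0.2],[0,0,0,0,0,0,0.1],[0,0,0,0,0,0,0],[0,0,0,0,0,-0.5,0],[0,0,0,0,0,-0.9,0],[0,0,0,0,0,-0.9,0],[0,0,0,0,0,-0.9,0],[0,0,0,0,0,0,0],[0,0,0,0,0,0,0],[0,0,0,0,0,0,0]]' >/dev/null
python3 - <<'E'
from h import *
print(st())
C=look('wrist','w3');print(fit(C,'die_ring',.016),fit(C,'base_plate',0))
go(.6314,.0231,.17,106.3)
E
```

```text
(8.825, array([0.6322, 0.2588, 0.2108]), np.float64(94.9), array([0.1, 0. , 0.2]), 1.001)
(np.float64(0.6324), np.float64(0.2588), np.float64(-6.6), 0.83, 0.81) (np.float64(0.6332), np.float64(0.2593), np.float64(5.0), 0.84, 0.77)
turn first -2.28 then shift [ 1.122 -3.767  0.693] tilt [-0.004 -0.018] j6 -76.5
```

View pics/w3.png

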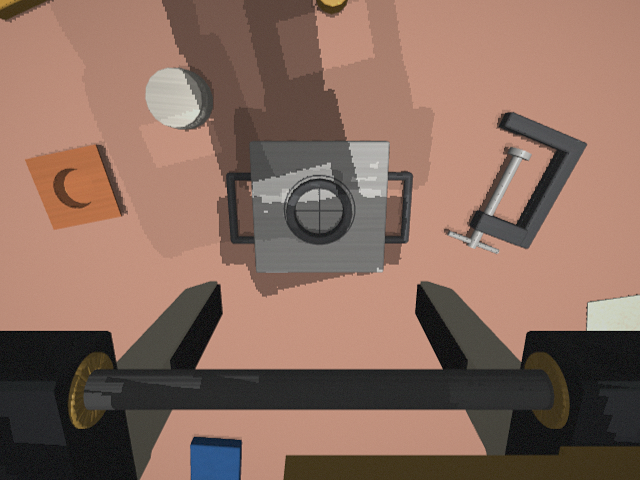

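The ring at (320,210) sits centred in the scribed circle. Next is the blank.

```bash
python3 -m handwheel '[[0,0,-0.76,0.14,-0.94,0,0],[0,0,-0.76,0.14,-0.94,0.1,0],[0,0,-0.76,0.35,-0.94,0.3,0],[0,0,0,0.45,-0.94,0.3,0],[0,0,0,0,0,0,0],[0,0,0,0,0,0,0],[0,0,0,0,0,0,0]]' >/dev/null
python3 - <<'E'
from h import *
print(st())
C=look('wrist');f=fit(C,'copper_blank',0);print(f)
go(f[0],f[1],.004,f[2]+90)
E
```

```text
(9.85, array([0.6119, 0.0277, 0.1717]), np.float64(106.4), array([-0.5, -0.6, -0.1]), 1.002)
(np.float64(0.6321), np.float64(0.0231), np.float64(16.4), 0.35, 0.77)
turn first -0.01 then shift [-0.304 -0.168  2.794] tilt [-0.001  0.006] j6 -108.1
```

```bash
python3 -m handwheel '[[0,0,0,-0.3,-0.17,0.9,0],[0,0,0,0,0,0.9,0],[0,0,0,0,0,0.5,0],[0,0,0,0,0,0.3,0],[0,0,0,0,0,0.19,0],[0,0,0,0,0,0,0],[0,0,0,0,0,0,0],[0,0,0,0,0,0,0]]'
python3 - <<'E'
from h import *
go(.6321,.0231,.004,106.4)
E
```

```text
clock: 10.95
ee_pos: [0.6322, 0.0217, 0.005]
eef_rot: [[-0.96, -0.28, 0.001], [-0.28, 0.96, -0.0], [-0.001, -0.0, -1.0]]
ft_force: [-0.4, 0.1, 1.0]
finger_gap: 0.999
finger_force: 0.0
turn first -0.02 then shift [-0.005  0.022  0.016] tilt [-0.005  0.016] j6 -108.5
```

```bash
python3 -m handwheel '[[0,0,0,0,0.01,0.0,1],[0,0,0,0,0,0,1],[0,0,0,0,0,0,1],[0,0,0,0,0,0,1],[0,0,0,0,0,0,1],[0,0,0,0,0,0,1],[0,0,0,0,0,-0.3,1],[0,0,0,0,0,-0.6,1],[0,0,0,0,0,-0.6,1],[0,0,0,0,0,0,1],[0,0,0,0,0,0,1]]' 20
python3 - <<'E'
from h import *
C=look('wrist','w4')
go(.6326,.2590,.08,94.9)
E
```

```text
clock: 12.32
ee_pos: [0.631, 0.0223, 0.0937]
eef_rot: [[-0.96, -0.28, -0.001], [-0.28, 0.96, -0.0], [0.001, 0.0, -1.0]]
ft_force: [-0.9, 0.9, -1.3]
finger_gap: 0.742
finger_force: 20.0
turn first 2.28 then shift [-0.367  3.927  0.219] tilt [ 0.006 -0.018] j6 -108.5
```

View pics/w4.png

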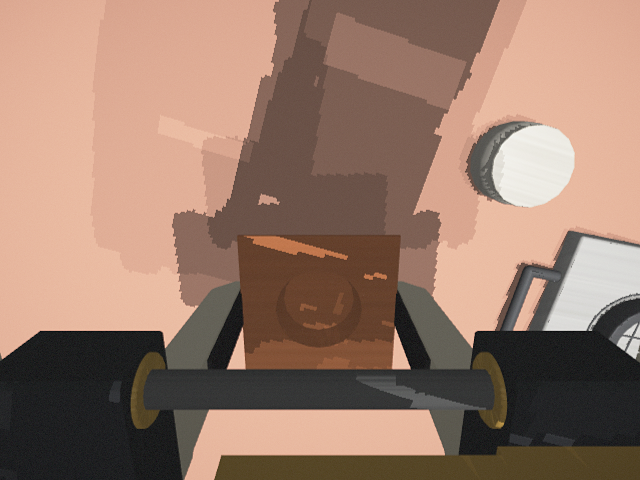

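The blank at (318,305) is held level and square to the fingers.

```bash
python3 -m handwheel '[[0,0,0.76,0,0,0,1],[0,0,0.76,0,0,0,1],[0,0,0.76,0,0,0,1],[0,0,0,-0.09,0.95,0.04,1],[0,0,0,-0.09,0.95,0.04,1],[0,0,0,-0.09,0.95,0.04,1],[0,0,0,-0.1,0.8,0.1,1],[0,0,0,0,0.25,0.2,1],[0,0,0,0,0,0.2,1],[0,0,0,0,0,0,1],[0,0,0,0,0,0,1]]' >/dev/null
python3 - <<'E'
from h import *
print(st());go(.6326,.2590,.035,94.9)
E
```

```text
(13.75, array([0.6341, 0.256 , 0.057 ]), np.float64(94.8), array([ 0.7,  0.8, -0.8]), 0.742)
turn first -0.02 then shift [0.02  0.052 0.367] tilt [-0.002  0.   ] j6 -76.7
```

```bash
python3 -m handwheel '[[0,0,-0.02,0.02,0.045,0.2,1],[0,0,0,0,0,0.15,1],[0,0,0,0,0,0,1],[0,0,0,0,0,0,1],[0,0,0,0,0,0,1]]' >/dev/null
python3 - <<'E'
from h import *
print(st());go(.6326,.2590,.025,94.9)
E
```

```text
(14.375, array([0.6324, 0.26  , 0.0361]), np.float64(95.0), array([-0.9,  0.2, -0.4]), 0.746)
turn first 0.02 then shift [-0.001 -0.017  0.186] tilt [0.001 0.006] j6 -76.5
```

```bash
python3 -m handwheel '[[0,0,0,0,-0.015,0.1,1],[0,0,0,0,0,0.08,1],[0,0,0,0,0,0,1],[0,0,0,0,0,0,1],[0,0,0,0,0,0,1]]'
python3 - <<'E'
from h import *
go(.6326,.2590,.025,94.9)
E
```

```text
clock: 15.0
ee_pos: [0.6323, 0.2591, 0.0251]
eef_rot: [[-0.996, -0.087, 0.0], [-0.087, 0.996, -0.0], [-0.0, -0.0, -1.0]]
ft_force: [-0.3, -0.8, -0.8]
finger_gap: 0.744
finger_force: 20.0
turn first 0.02 then shift [-0.004 -0.002  0.002] tilt [-0.     0.001] j6 -76.6
```

No contact load, so the dish went in freely. Releasing, then rising to look.

```bash
python3 -m handwheel '[[0,0,0,0,0,0,0.22],[0,0,0,0,0,0,0.15],[0,0,0,0,0,0,0],[0,0,0,0,0,-0.4,0],[0,0,0,0,0,-0.9,0],[0,0,0,0,0,-0.9,0],[0,0,0,0,0,-0.6,0],[0,0,0,0,0,0,0],[0,0,0,0,0,0,0],[0,0,0,0,0,0,0]]' >/dev/null
python3 - <<'E'
from h import *
print(st())
C=look('wrist','w5');print(fit(C,'copper_blank',.020),fit(C,'die_ring',.016))
go(.4455,.254,.17,94.9)
E
```

```text
(16.25, array([0.6318, 0.2589, 0.1915]), np.float64(95.0), array([-0.1,  0.8, -0.5]), 1.005)
(np.float64(0.6339), np.float64(0.2589), np.float64(5.0), 0.26, 0.91) None
turn first 0.02 then shift [3.106 0.183 0.368] tilt [-0.004 -0.015] j6 -76.6
```

View pics/w5.png

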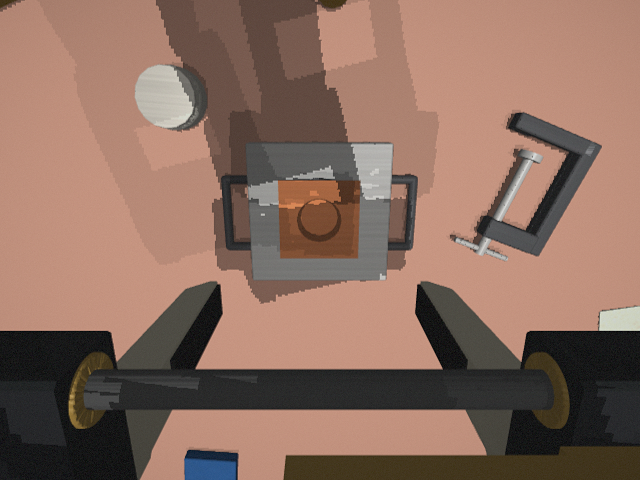

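The blank at (319,218) lies flat and parallel on the ring. Next is the plug.

```bash
python3 -m handwheel '[[0,0,0,0.8,0.05,0,0],[0,0,0,0.8,0.05,0.1,0],[0,0,0,0.8,0.05,0.15,0],[0,0,0,0.7,0.03,0.15,0],[0,0,0,0,0,0,0],[0,0,0,0,0,0,0],[0,0,0,0,0,0,0]]' >/dev/null
python3 - <<'E'
from h import *
print(st())
C=look('wrist');f=fit(C,'urethane_plug',0);print(f)
go(f[0],f[1],.0145,94.9)
E
```

```text
(17.275, array([0.4471, 0.2537, 0.1691]), np.float64(95.0), array([ 0.4,  0.1, -0.4]), 1.001)
(np.float64(0.4463), np.float64(0.2541), np.float64(-8.4), 0.94, 0.69)
turn first 0.01 then shift [0.007 0.008 2.575] tilt [0.    0.002] j6 -70.6
```

```bash
python3 -m handwheel '[[0,0,0,0.005,0.01,0.9,0],[0,0,0,0,0,0.9,0],[0,0,0,0,0,0.5,0],[0,0,0,0,0,0.27,0],[0,0,0,0,0,0,0.3],[0,0,0,0,0,0,0.3],[0,0,0,0,0,0,0.3]]'
python3 - <<'E'
from h import *
go(.4463,.2541,.0145,94.9)
E
```

```text
clock: 18.25
ee_pos: [0.4464, 0.2545, 0.0159]
eef_rot: [[-0.996, -0.087, 0.002], [-0.087, 0.996, 0.001], [-0.002, 0.001, -1.0]]
ft_force: [0.5, 0.5, -0.6]
finger_gap: 0.734
finger_force: 0.0
turn first 0.02 then shift [ 0.002 -0.007  0.024] tilt [0.007 0.021] j6 -70.5
```

```bash
python3 -m handwheel '[[0,0,0,0,0,0.01,1],[0,0,0,0,0,0,1],[0,0,0,0,0,0,1],[0,0,0,0,0,0,1],[0,0,0,0,0,0,1],[0,0,0,0,0,0,1],[0,0,0,0,0,0,1],[0,0,0,0,0,0,1]]' 8
python3 - <<'E'
from h import *
go(.4463,.2541,.0145,94.9)
E
```

```text
clock: 19.25
ee_pos: [0.4457, 0.2542, 0.0142]
eef_rot: [[-0.996, -0.087, -0.0], [-0.087, 0.996, -0.0], [0.0, -0.0, -1.0]]
ft_force: [-0.4, 0.3, 1.4]
finger_gap: 0.307
finger_force: 8.0
turn first 0.02 then shift [-0.009 -0.003 -0.005] tilt [-0.    -0.001] j6 -70.5
```

```bash
python3 -m handwheel '[[0,0,0,0,0,-0.7,1],[0,0,0,0,0,-0.6,1],[0,0,0,-0.6,0,0,1],[0,0,0,-0.85,-0.1,0,1],[0,0,0,-0.85,-0.1,0,1],[0,0,0,-0.6,0,0,1],[0,0,0,-0.2,0,0.1,1],[0,0,0,0,0,0,1],[0,0,0,0,0,0,1],[0,0,0,0,0,0,1]]'
python3 - <<'E'
from h import *
C=look('wrist','w6')
go(.6330,.2591,.05,94.9)
E
```

```text
clock: 20.5
ee_pos: [0.6314, 0.2586, 0.0866]
eef_rot: [[-0.996, -0.087, -0.0], [-0.087, 0.996, -0.0], [0.0, -0.0, -1.0]]
ft_force: [-0.2, -0.4, -0.1]
finger_gap: 0.308
finger_force: 8.0
turn first 0.02 then shift [-0.025  0.006  0.61 ] tilt [0.    0.002] j6 -76.6
```

View pics/w6.png

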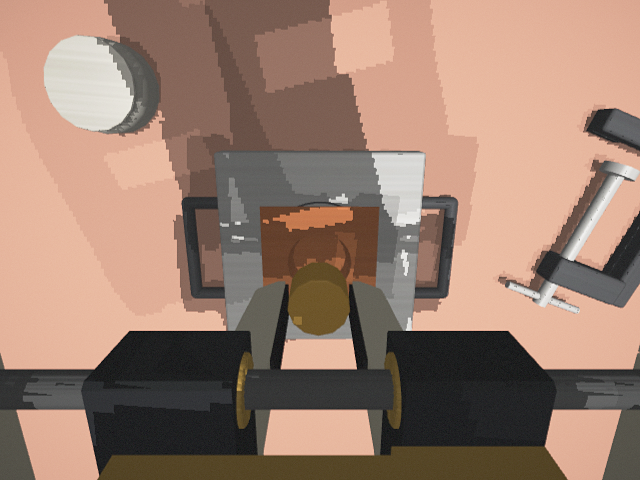

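The plug at (319,298) is held upright over the dish at about (320,255).

```bash
python3 -m handwheel '[[0,0,0,-0.025,0.005,0.3,1],[0,0,0,0,0,0.3,1],[0,0,0,0,0,0,1],[0,0,0,0,0,0,1],[0,0,0,0,0,0,1],[0,0,0,0,0,0,1]]'
python3 - <<'E'
from h import *
go(.6330,.2591,.0367,94.9)
E
```

```text
clock: 21.3
ee_pos: [0.6338, 0.2589, 0.0507]
eef_rot: [[-0.996, -0.087, 0.001], [-0.087, 0.996, 0.0], [-0.001, 0.0, -1.0]]
ft_force: [-0.1, 0.7, -0.0]
finger_gap: 0.308
finger_force: 8.0
turn first 0.02 then shift [0.013 0.004 0.234] tilt [0.002 0.009] j6 -76.7
```

```bash
python3 -m handwheel '[[0,0,0,0.008,0,0.14,1],[0,0,0,0,0,0.09,1],[0,0,0,0,0,0,1],[0,0,0,0,0,0,1],[0,0,0,0,0,0,1]]'
python3 - <<'E'
from h import *
go(.6330,.2591,.0365,94.9)
E
```

```text
clock: 21.92
ee_pos: [0.6331, 0.2588, 0.0365]
eef_rot: [[-0.996, -0.087, 0.0], [-0.087, 0.996, 0.0], [-0.0, 0.0, -1.0]]
ft_force: [-0.4, -0.6, -1.0]
finger_gap: 0.308
finger_force: 8.0
turn first 0.02 then shift [ 0.001  0.005 -0.001] tilt [0. 0.] j6 -76.6
```

```bash
python3 -m handwheel '[[0,0,0,0,0,0,0.62],[0,0,0,0,0,0,0.5],[0,0,0,0,0,0,0.3],[0,0,0,0,0,-0.4,0],[0,0,0,0,0,-0.9,0],[0,0,0,0,0,-0.9,0],[0,0,0,0,0,-0.6,0],[0,0,0,0,0,0,0],[0,0,0,0,0,0,0],[0,0,0,0,0,0,0]]' >/dev/null
python3 - <<'E'
from h import *
print(st())
C=look('wrist','w7');f=fit(C,'urethane_plug',.022,np.array([.633,.259]));print(f);print(fit(C,'copper_blank',.020))
im=cv2.imread('pics/w7.png')[130:310,210:430];cv2.imwrite('pics/w7c.png',cv2.resize(im,None,fx=3,fy=3))
go(.449,-.0171,.17,116)
E
```

```text
(23.175, array([0.6325, 0.2586, 0.2028]), np.float64(95.0), array([0. , 0.9, 0.2]), 1.002)
(np.float64(0.6336), np.float64(0.2586), np.float64(-2.3), 0.7, 0.87)
(np.float64(0.6337), np.float64(0.2589), np.float64(5.1), 0.35, 0.67)
turn first -4.2 then shift [ 4.769 -2.789  0.558] tilt [-0.004 -0.015] j6 -76.6
```

View pics/w7c.png

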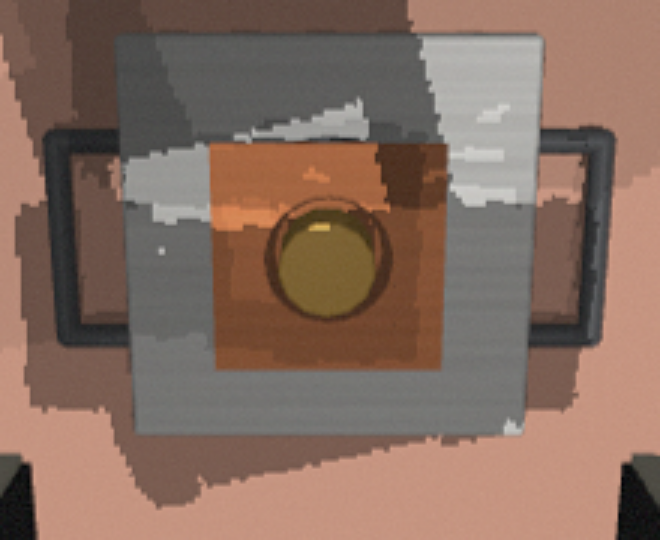

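The plug (325,265 in the crop) stands centred in the dish. Next is the pad.

```bash
python3 -m handwheel '[[0,0,-0.84,0.3,0,0,0],[0,0,-0.84,0.95,-0.5,0,0],[0,0,-0.84,0.95,-0.5,0.1,0],[0,0,-0.84,0.95,-0.5,0.1,0],[0,0,-0.84,0.9,-0.5,0.1,0],[0,0,0,0.5,-0.5,0.2,0],[0,0,0,0,0,0,0],[0,0,0,0,0,0,0],[0,0,0,0,0,0,0]]' >/dev/null
python3 - <<'E'
from h import *
print(st())
C=look('wrist');f=fit(C,'urethane_pad',0);print(f)
go(f[0],f[1],.006,f[2]+90)
E
```

```text
(24.45, array([0.4223, 0.0472, 0.175 ]), np.float64(116.0), array([ 0.5,  0.8, -0.6]), 0.998)
(np.float64(0.4505), np.float64(-0.0165), np.float64(25.3), 0.72, 0.9)
turn first 0.15 then shift [ 0.025 -1.161  2.815] tilt [-0.001  0.002] j6 -116.0
```

```bash
python3 -m handwheel '[[0,0,0.08,0.02,-0.6,0.4,0],[0,0,0,0,-0.56,0.8,0],[0,0,0,0,0,0.8,0],[0,0,0,0,0,0.5,0],[0,0,0,0,0,0.3,0],[0,0,0,0,0,0,0.1],[0,0,0,0,0,0,0.1],[0,0,0,0,0,0,0.1]]'
python3 - <<'E'
from h import *
go(.4505,-.0165,.006,115.5)
E
```

```text
clock: 25.55
ee_pos: [0.4516, -0.0167, 0.0077]
eef_rot: [[-0.902, -0.432, 0.002], [-0.432, 0.902, -0.0], [-0.001, -0.001, -1.0]]
ft_force: [0.1, -0.6, 0.0]
finger_gap: 0.9
finger_force: 0.0
turn first 0.02 then shift [0.015 0.01  0.028] tilt [-0.01   0.015] j6 -123.6
```

```bash
python3 -m handwheel '[[0,0,0,0.01,0,0.01,1],[0,0,0,0,0,0,1],[0,0,0,0,0,0,1],[0,0,0,0,0,0,1],[0,0,0,0,0,0,1],[0,0,0,0,0,0,1],[0,0,0,0,0,0,1]]' 12
python3 - <<'E'
from h import *
go(.4505,-.0165,.006,115.5);print(cam('wrist')[2]);go(.633,.2588,.12,94.9)
E
```

```text
clock: 26.42
ee_pos: [0.4505, -0.017, 0.0064]
eef_rot: [[-0.902, -0.432, 0.0], [-0.432, 0.902, -0.0], [-0.0, -0.0, -1.0]]
ft_force: [-1.2, -0.7, 4.8]
finger_gap: 0.645
finger_force: 12.0
turn first 0.02 then shift [-0.004  0.007  0.006] tilt [-0.001  0.001] j6 -123.7
[ 0.21050941 -0.35449793  0.072474  ]
turn first 4.14 then shift [-3.424  4.32  -1.894] tilt [-0.001  0.001] j6 -123.7
```

```bash
python3 -m handwheel '[[0,0,0,0,0,-0.6,1],[0,0,0.83,0,0,-0.7,1],[0,0,0.83,0,0,-0.5,1],[0,0,0.83,0,0,-0.1,1],[0,0,0.83,0,0,0,1],[0,0,0.82,0,0,0,1],[0,0,0,-0.7,0.88,0,1],[0,0,0,-0.7,0.88,0,1],[0,0,0,-0.7,0.88,0,1],[0,0,0,-0.7,0.88,0,1],[0,0,0,-0.5,0.6,0,1],[0,0,0,0,0,0,1]]' >/dev/null
python3 -m handwheel '[[0,0,0,0,0,0,1],[0,0,0,0,0,0,1]]'
python3 - <<'E'
from h import *
go(.633,.2588,.065,94.9)
E
```

```text
clock: 28.18
ee_pos: [0.6152, 0.2286, 0.1202]
eef_rot: [[-0.996, -0.084, -0.001], [-0.084, 0.996, -0.0], [0.001, -0.0, -1.0]]
ft_force: [0.1, 0.9, 0.5]
finger_gap: 0.645
finger_force: 12.0
turn first -0.01 then shift [-0.338  0.476  0.92 ] tilt [-0.002 -0.006] j6 -78.5
```

```bash
python3 -m handwheel '[[0,0,0,-0.34,0.48,0.3,1],[0,0,0,0,0,0.3,1],[0,0,0,0,0,0.25,1],[0,0,0,0,0,0,1],[0,0,0,0,0,0,1],[0,0,0,0,0,0,1],[0,0,0,0,0,0,1]]'
python3 - <<'E'
from h import *
go(.633,.2588,.0526,94.9)
E
```

```text
clock: 29.05
ee_pos: [0.6337, 0.2601, 0.0698]
eef_rot: [[-0.996, -0.085, 0.001], [-0.085, 0.996, 0.0], [-0.001, 0.0, -1.0]]
ft_force: [-0.6, 0.1, -0.7]
finger_gap: 0.647
finger_force: 12.0
turn first -0.0 then shift [ 0.014 -0.021  0.287] tilt [0.002 0.009] j6 -76.5
```

```bash
python3 -m handwheel '[[0,0,0,0.01,-0.02,0.14,1],[0,0,0,0,0,0.13,1],[0,0,0,0,0,0,1],[0,0,0,0,0,0,1],[0,0,0,0,0,0,1],[0,0,0,0,0,0,1]]'
python3 - <<'E'
from h import *
go(.633,.2588,.0526,94.9)
E
```

```text
clock: 29.8
ee_pos: [0.633, 0.2588, 0.053]
eef_rot: [[-0.996, -0.085, -0.0], [-0.085, 0.996, -0.0], [0.0, -0.0, -1.0]]
ft_force: [-0.3, 0.1, -0.8]
finger_gap: 0.646
finger_force: 12.0
turn first -0.0 then shift [ 0.    -0.001  0.007] tilt [-0. -0.] j6 -76.5
```

```bash
python3 -m handwheel '[[0,0,0,0,0,0.008,1],[0,0,0,0,0,0,1],[0,0,0,0,0,0,1],[0,0,0,0,0,0,0.3],[0,0,0,0,0,0,0.2],[0,0,0,0,0,0,0],[0,0,0,0,0,-0.4,0],[0,0,0,0,0,-0.8,0],[0,0,0,0,0,-0.8,0],[0,0,0,0,0,-0.6,0],[0,0,0,0,0,0,0],[0,0,0,0,0,0,0]]' >/dev/null
python3 - <<'E'
from h import *
cams.capture('wrist')
print(st())
C=look('wrist','w8');f=fit(C,'urethane_pad',.046);print(f);
im=cv2.imread('pics/w8.png')[130:310,210:430];cv2.imwrite('pics/w8c.png',cv2.resize(im,None,fx=3,fy=3))
go(.4478,-.2416,.17,85.7);go(.4478,-.2416,.17,175.7)
E
```

```text
(31.35, array([0.6325, 0.2586, 0.2071]), np.float64(94.9), array([-0.9,  0.5, -0.7]), 1.0)
(np.float64(0.6331), np.float64(0.2586), np.float64(4.9), 0.55, 0.71)
turn first 1.84 then shift [ 2.445 -8.545  0.618] tilt [-0.005 -0.025] j6 -76.5
turn first -16.16 then shift [8.545 2.445 0.618] tilt [-0.005 -0.025] j6 -76.5
```

View pics/w8c.png

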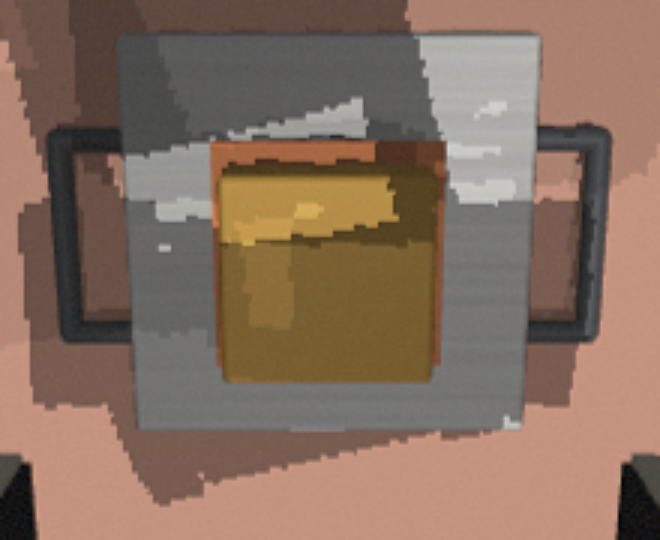

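The pad (328,280 in the crop) is centred and parallel. Last piece is the pusher.

```bash
python3 -m handwheel '[[0,0,0.92,0.2,-0.8,0,0],[0,0,0.92,0.28,-0.95,0,0],[0,0,0,0.28,-0.95,0,0],[0,0,0,0.28,-0.95,0,0],[0,0,0,0.28,-0.95,0,0],[0,0,0,0.28,-0.95,0.1,0],[0,0,0,0.28,-0.95,0.1,0],[0,0,0,0.28,-0.95,0.2,0],[0,0,0,0.28,-0.95,0.2,0],[0,0,0,0,0,0,0],[0,0,0,0,0,0,0],[0,0,0,0,0,0,0]]' >/dev/null
python3 - <<'E'
from h import *
print(st())
C=look('wrist');f=fit(C,'pusher_plate',0);print(f)
go(f[0],f[1],.005,f[2]+90)
E
```

```text
(32.95, array([ 0.4618, -0.2351,  0.1726]), np.float64(85.8), array([-0.3,  0.3,  0.9]), 0.999)
(np.float64(0.4486), np.float64(-0.2412), np.float64(-4.4), 0.61, 0.69)
turn first 0.04 then shift [ 0.212 -0.117  2.795] tilt [-0.001  0.002] j6 -117.9
```

```bash
python3 -m handwheel '[[0,0,0.04,0.21,-0.12,0.7,0],[0,0,0,0,0,0.8,0],[0,0,0,0,0,0.7,0],[0,0,0,0,0,0.4,0],[0,0,0,0,0,0.18,0],[0,0,0,0,0,0,0],[0,0,0,0,0,0,0],[0,0,0,0,0,0,0],[0,0,0,0,0,0,0]]'
python3 - <<'E'
from h import *
go(.4486,-.2412,.005,85.6)
E
```

```text
clock: 34.17
ee_pos: [0.4485, -0.2425, 0.0063]
eef_rot: [[-0.997, 0.079, 0.001], [0.079, 0.997, -0.001], [-0.001, -0.0, -1.0]]
ft_force: [-0.2, 0.4, -0.2]
finger_gap: 0.999
finger_force: 0.0
turn first -0.02 then shift [-0.     0.022  0.022] tilt [-0.005  0.009] j6 -119.1
```

```bash
python3 -m handwheel '[[0,0,0,0,0.01,0.01,1],[0,0,0,0,0,0,1],[0,0,0,0,0,0,1],[0,0,0,0,0,0,1],[0,0,0,0,0,0,1],[0,0,0,0,0,0,1]]' 40
python3 - <<'E'
from h import *
go(.633,.2587,.14,94.9)
E
```

```text
clock: 34.92
ee_pos: [0.4482, -0.2416, 0.0051]
eef_rot: [[-0.997, 0.079, -0.0], [0.079, 0.997, 0.0], [0.0, 0.0, -1.0]]
ft_force: [-0.3, 1.7, 0.6]
finger_gap: 0.71
finger_force: 40.0
turn first -1.88 then shift [-3.78   8.046 -2.248] tilt [ 0.002 -0.002] j6 -119.1
```

```bash
python3 -m handwheel '[[0,0,0,0,0,-0.6,1],[0,0,-0.94,0,0,-0.9,1],[0,0,-0.94,0,0,-0.75,1],[0,0,0,-0.43,0.9,0,1],[0,0,0,-0.43,0.9,0,1],[0,0,0,-0.43,0.9,0,1],[0,0,0,-0.43,0.9,0,1],[0,0,0,-0.43,0.9,0,1],[0,0,0,-0.43,0.9,0,1],[0,0,0,-0.43,0.9,0,1],[0,0,0,-0.3,0.7,0,1],[0,0,0,-0.2,0.5,0,1]]' >/dev/null
python3 -m handwheel '[[0,0,0,0,0,0,1],[0,0,0,0,0,0,1],[0,0,0,0,0,0,1]]'
python3 - <<'E'
from h import *
go(.633,.2587,.085,94.9)
E
```

```text
clock: 36.8
ee_pos: [0.6196, 0.2235, 0.14]
eef_rot: [[-0.996, -0.084, -0.001], [-0.084, 0.996, -0.0], [0.001, -0.0, -1.0]]
ft_force: [0.3, 0.3, -5.0]
finger_gap: 0.705
finger_force: 40.0
turn first -0.02 then shift [-0.273  0.565  0.916] tilt [-0.003 -0.008] j6 -79.0
```

```bash
python3 -m handwheel '[[0,0,-0.01,-0.27,0.56,0,1],[0,0,0,0,0,0.3,1],[0,0,0,0,0,0.3,1],[0,0,0,0,0,0.3,1],[0,0,0,0,0,0,1],[0,0,0,0,0,0,1],[0,0,0,0,0,0,1],[0,0,0,0,0,0,1]]'
python3 - <<'E'
from h import *
go(.633,.2587,.0716,94.9)
E
```

```text
clock: 37.8
ee_pos: [0.6333, 0.2595, 0.0868]
eef_rot: [[-0.996, -0.086, 0.001], [-0.086, 0.996, 0.0], [-0.001, 0.0, -1.0]]
ft_force: [0.6, -0.2, -5.7]
finger_gap: 0.704
finger_force: 40.0
turn first 0.01 then shift [ 0.007 -0.012  0.253] tilt [0.002 0.01 ] j6 -76.5
```

```bash
python3 -m handwheel '[[0,0,0,0.005,-0.01,0.12,1],[0,0,0,0,0,0.11,1],[0,0,0,0,0,0,1],[0,0,0,0,0,0,1],[0,0,0,0,0,0,1],[0,0,0,0,0,0,1]]'
python3 - <<'E'
from h import *
go(.633,.2587,.0713,94.9)
E
```

```text
clock: 38.55
ee_pos: [0.6329, 0.2588, 0.0724]
eef_rot: [[-0.996, -0.086, 0.0], [-0.086, 0.996, -0.0], [-0.0, -0.0, -1.0]]
ft_force: [-0.2, -0.2, -5.3]
finger_gap: 0.704
finger_force: 40.0
turn first 0.01 then shift [-0.002 -0.002  0.019] tilt [-0.     0.001] j6 -76.6
```

```bash
python3 -m handwheel '[[0,0,0,0,0,0.018,1],[0,0,0,0,0,0,1],[0,0,0,0,0,0,1],[0,0,0,0,0,0,1]]'
```

```text
clock: 39.05
ee_pos: [0.6328, 0.2588, 0.0713]
eef_rot: [[-0.996, -0.086, -0.0], [-0.086, 0.996, 0.0], [0.0, 0.0, -1.0]]
ft_force: [0.1, -0.2, -5.1]
finger_gap: 0.706
finger_force: 40.0
```

```bash
python3 -m handwheel '[[0,0,0,0,0,0.006,1],[0,0,0,0,0,0,1],[0,0,0,0,0,0,1]]'; python3 -m handwheel '[[0,0,0,0,0,0,0.25],[0,0,0,0,0,0,0.15],[0,0,0,0,0,0,0],[0,0,0,0,0,-0.4,0],[0,0,0,0,0,-0.8,0],[0,0,0,0,0,-0.8,0],[0,0,0,0,0,-0.4,0],[0,0,0,0,0,0,0],[0,0,0,0,0,0,0],[0,0,0,0,0,0,0]]' >/dev/null
python3 - <<'E'
from h import *
print(st())
C=look('wrist','w9');f=fit(C,'pusher_plate',.066,np.array([.633,.259]));print(f)
cams.capture('side');im=cams.capture('side')[90:220,290:430];a=cv2.resize(im,None,fx=3,fy=3)
b=cv2.resize(cv2.imread('pics/w9.png')[100:310,200:440],(390,341));o=np.zeros((390,820,3),np.uint8);o[:,:420]=a;o[:341,420:810]=b
cv2.imwrite('pics/end.png',o[:,:800])
E
```

```text
clock: 39.42
ee_pos: [0.6329, 0.2588, 0.0712]
eef_rot: [[-0.996, -0.086, 0.0], [-0.086, 0.996, 0.0], [-0.0, 0.0, -1.0]]
ft_force: [-1.3, -0.4, -0.7]
finger_gap: 0.703
finger_force: 40.0
(40.675, array([0.6323, 0.2586, 0.2132]), np.float64(94.9), array([-0.4, -0.3, -0.2]), 1.002)
(np.float64(0.6326), np.float64(0.2584), np.float64(5.0), 0.55, 0.89)
```

View pics/end.png

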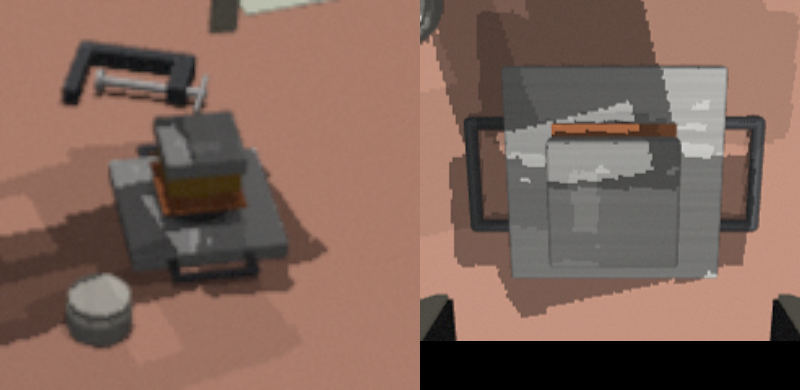

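The stack stands straight. The pusher is level and parallel at (613,200), and the clamp and tin are where they were. Handing in.

```bash
python3 -c "
from bench import order;print(order.hand_in())"
```

```text
the job is handed in; nothing more can be done
None
```

The stack is built in the order asked, with the ring, blank, plug, pad and pusher plate within about 1 mm of the base plate's centre, the square pieces parallel to its edges, and standing free at 41 s when I handed the job in. I did not touch the hammer, C-clamp or paste tin; no verdict came back.

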